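# Put the sockets back on their rail by size

### The arm

A 6-joint arm with a two-finger parallel gripper is mounted at the origin on a cart in front of the work surface, level with it; the furniture and walls round the work are solid. World frame = base frame: x ahead of the robot, y to its left, z up, the work surface at z = 0. Lengths are in mm, angles in rad, forces in N, time in s.
With the tool pointing down it reaches from about 300 to 775 mm from the base axis. Payload 14.6 kg.
Tool frame: the origin (TCP) lies at the very end of the fingers, on their centre line; the grasp point (between the pads) lies 19 mm behind it; z points along the fingers, y is the line along which they close (so a half turn about z gives the same grasp; the last joint's range is limited). The gripper opens to 94 mm and grips with 3 to 60 N. Pads are 16 mm wide; open, the fingers measure 119 mm over their backs; the gripper's body (75 mm by 177 mm) begins 78 mm behind the grasp point.
Start: joints at [-1.262, 0.3, 1.521, -0, 1.321, -0.067], TCP at [201.852, -511.61, 205.446] pointing down, gripper open.
Joint ranges: [-3.03, 3.03], [-0.79, 2.21], [0.23, 2.52], [-1.04, 4.18], [0, 3.07], [-2.55, 2.55]. Speed limits (rad/s): [2.22, 2.22, 2.57, 3.14, 3.14, 3.14].

### API

Orientations are given as [roll, pitch, yaw] about the fixed x, y, z axes, in that order (R = Rz(yaw) Ry(pitch) Rx(roll)).
In Python, from cell import manip, optics gives the robot as it stands.
- The arm moves only by the shell command python3 -m crank 'ROWS' [FORCE]. ROWS is JSON, a list of rows, each a list of 7 numbers: the opening in per cent of the stroke, from 0 (shut) to 100 (fully open), then the shift along the tool's x, y, z in mm, then the turn, a rotation vector about the tool's x, y, z in rad. A call has 1 to 10 rows; each row is the pose to reach, as a shift and turn from the pose commanded when the call began, along the tool's axes at that moment; what a row does not reach only later rows make up. A row lasts 1/10 s, in which the tool goes at most 50 mm and 8.59 degrees, less where a joint would pass 70% of its speed; a pose out of reach is approached as far as the arm can. A call with a gripper value outside its range is refused whole. The fingers move at their own pace and stop on an object; FORCE is the grip in N (left out, the last holds). Time passes only in rows, so rows that repeat a pose let the fingers close. It gives the time, the measured TCP pose, the force, the opening and the grip force at its end, in the units of the state.
- manip.read_state(): the state, without advancing time (a new reading comes with each control period).
- optics.camera(name): name is "scene" or "top" or "wrist"; returns (picture, depth): 420x560x3 uint8, red, green, blue; 420x560 float32, mm along the optical axis (not along the pixel's ray), 0 where there is no reading.
- optics.calibration(name): a dict with "camera_matrix" (3x3 intrinsics, pixels), "R" (3x3) and "t" (3): a world point X has camera coordinates R X + t. Camera axes: x right, y down, z forward; pixel columns grow to the right and rows downward; lengths in mm; the calibration is good to about 2 mm. A picture is of the moment at which its call begins: read the wrist's pose just before it. calibration takes no time and is no camera call; for the wrist camera it gives the pose at the moment of the call.
- manip.sign_off(): hands the job in; it is judged then, once.
The state is a dict: "clock": time; "joints": joint angles; "qd": joint speeds; "effort": joint torques, N m; "eef_pos": TCP position; "eef_rot": TCP orientation; "wrist_force": force on the tool from outside, world axes, zero at the start; "moment": the same for the moment, N m; "finger_gap": finger opening in mm; "finger_force": force on a finger pad.
Only numpy, scipy, OpenCV 4.12 (cv2) and the standard library are available. Lean on these libraries where they do the work, as an engineer would, in place of code of your own. Each camera call takes 0.05 s, during which the arm holds its last target. There are 200 camera calls.

### The job

Put the four loose sockets back on the socket rail in order of size, one on each peg: the smallest on the peg next to the red end cap, and so on up to the largest next to the black end cap. Each must sit upright and fully down on its peg, hexagon mouth up as it stands now. Leave the jar and the tape measure where they are.

Things in the scene. Friction and masses are not known exactly. Their poses are not given: they have to be found in the camera images.
- socket_22_mid (a point): the smallest of four bright steel sockets for a 22 mm hexagon: a plain cylinder 34 mm in outside diameter and 50 mm tall, standing upright on its drive end with the open hexagon mouth up; this point is its centre, on its axis, 25 mm above its underside; z up along its axis. Its underside has a central hole at least 20 mm wide (mouth widened by a 2.5 mm bevel) that goes right through
- socket_27_mid (a point): the second smallest of four bright steel sockets for a 27 mm hexagon: a plain cylinder 41 mm in outside diameter and 53 mm tall, standing upright on its drive end with the open hexagon mouth up; this point is its centre, on its axis, 26.5 mm above its underside; z up along its axis. Its underside has a central hole at least 20 mm wide (mouth widened by a 2.5 mm bevel) that goes right through
- socket_34_mid (a point): the second largest of four bright steel sockets for a 34 mm hexagon: a plain cylinder 49 mm in outside diameter and 57 mm tall, standing upright on its drive end with the open hexagon mouth up; this point is its centre, on its axis, 28.5 mm above its underside; z up along its axis. Its underside has a central hole at least 20 mm wide (mouth widened by a 2.5 mm bevel) that goes right through
- socket_41_mid (a point): the largest of four bright steel sockets for a 41 mm hexagon: a plain cylinder 58 mm in outside diameter and 62 mm tall, standing upright on its drive end with the open hexagon mouth up; this point is its centre, on its axis, 31 mm above its underside; z up along its axis. Its underside has a central hole at least 20 mm wide (mouth widened by a 2.5 mm bevel) that goes right through
- peg_1: the peg next to the red end cap, where the smallest socket belongs: one of four equal square steel pegs, 64 mm apart, on a fixed aluminium rail 290 x 41 mm (end caps 18 mm high). 14 mm square (18 mm over the rounded corners) for the lowest 13 mm, tapering to a 5 mm tip 28 mm above the seat. Origin on its axis on its black seat, 16 mm above the bench, where a socket's underside rests; x along the rail from red to black cap, z up
- peg_2: the second peg from the red end cap: one of four equal square steel pegs, 64 mm apart, on a fixed aluminium rail 290 x 41 mm (end caps 18 mm high). 14 mm square (18 mm over the rounded corners) for the lowest 13 mm, tapering to a 5 mm tip 28 mm above the seat. Origin on its axis on its black seat, 16 mm above the bench, where a socket's underside rests; x along the rail from red to black cap, z up
- peg_3: the third peg from the red end cap: one of four equal square steel pegs, 64 mm apart, on a fixed aluminium rail 290 x 41 mm (end caps 18 mm high). 14 mm square (18 mm over the rounded corners) for the lowest 13 mm, tapering to a 5 mm tip 28 mm above the seat. Origin on its axis on its black seat, 16 mm above the bench, where a socket's underside rests; x along the rail from red to black cap, z up
- peg_4: the last peg, next to the black end cap, where the largest socket belongs: one of four equal square steel pegs, 64 mm apart, on a fixed aluminium rail 290 x 41 mm (end caps 18 mm high). 14 mm square (18 mm over the rounded corners) for the lowest 13 mm, tapering to a 5 mm tip 28 mm above the seat. Origin on its axis on its black seat, 16 mm above the bench, where a socket's underside rests; x along the rail from red to black cap, z up
- jar_3: a bystander: clear jar with a grey lid, 65 mm across and 92 mm tall, loose on the bench; origin at the centre of its underside
- tape_measure: a bystander: yellow tape measure standing on its foot, 36 x 84 x 62 mm, loose on the bench; origin at the centre of its underside, its 84 mm length along its y

How it is judged (in metres and radians):
At the end, for the whole second after the job is handed in: each socket stands on its own peg in order of size from the red end cap (22, 27, 34, 41 mm): its axis within 8 mm of the peg's, its underside within 5 mm of the seat, upright within 7 degrees, and at rest (horizontal distance between socket_22_mid and peg_1 below 0.008 m and z of socket_22_mid in the frame of peg_1 between 0.02 and 0.03 m and angle between each of socket_22_mid, socket_27_mid, socket_34_mid, socket_41_mid's own z axis and vertical below 0.12 rad and linear speed of each of socket_22, socket_27, socket_34, socket_41 below 0.02 m/s and horizontal distance between socket_27_mid and peg_2 below 0.008 m and z of socket_27_mid in the frame of peg_2 between 0.0215 and 0.0315 m and horizontal distance between socket_34_mid and peg_3 below 0.008 m and z of socket_34_mid in the frame of peg_3 between 0.0235 and 0.0335 m and horizontal distance between socket_41_mid and peg_4 below 0.008 m and z of socket_41_mid in the frame of peg_4 between 0.026 and 0.036 m); the robot touches nothing.
It fails at once if the jar is pushed more than 30 mm or tipped over (distance of jar_3 from where it was at the start of the episode above 0.03 m or angle between jar_3's own z axis and vertical above 0.5 rad).
It fails at once if the tape measure is pushed more than 30 mm or tipped over (distance of tape_measure from where it was at the start of the episode above 0.03 m or angle between tape_measure's own z axis and vertical above 0.5 rad).
It also fails if it takes over 104 s, if anything falls off the work surface, if the arm or the gripper's body presses on something with over 40 N, if the wrist force passes 120 N, or if a joint passes its speed limit or range.

## Working session

There is one attempt and no reset: what is moved stays moved. The work goes in short steps, Python scripts to look and compute and a shell command to move; the robot and the scene stay as the last step left them, time stands still between calls to the robot, and variables do not carry over. Pictures are saved under pics/ and viewed, at most 14 in all, crops included, and the job is handed in when it is done.

```bash
ls; mkdir -p pics; python3 - <<'E'
from cell import manip, optics
import cv2, numpy as np
print(manip.read_state())
for n in ("top","scene"):
    p,d=optics.camera(n); c=optics.calibration(n)
    np.savez(f"pics/{n}0.npz",p=p,d=d,K=c["camera_matrix"],R=c["R"],t=c["t"])
    cv2.imwrite(f"pics/{n}0.png",p[:,:,::-1]); print(n,c)
E
```

```text
pics
{'clock': 0.0, 'joints': array([-1.26158766e+00,  3.00459671e-01,  1.52160442e+00, -2.48461022e-05,
        1.32064836e+00, -6.65922394e-02]), 'qd': array([ 0.00029146,  0.00034242,  0.00020077,  0.00018229,  0.00117445,
       -0.00112603]), 'effort': array([-4.24727159e-04, -5.31798720e+01, -3.52741921e+01,  7.07237399e-02,
        2.42736196e-02, -1.09126056e-04]), 'eef_pos': array([ 201.77580509, -511.37204953,  204.88271447]), 'eef_rot': array([-3.14047374e+00, -5.05019200e-05,  3.75807046e-01]), 'wrist_force': array([-0.44739514,  0.52651155, -0.01752181]), 'moment': array([ 0.03929033,  0.00674122, -0.03349339]), 'finger_force': 0.0, 'finger_gap': 94.31461217998316}
top {'camera_matrix': array([[415.88478992,   0.        , 270.80774958],
       [  0.        , 415.88478992, 207.82907764],
       [  0.        ,   0.        ,   1.        ]]), 'R': array([[-0.00646172, -0.99996802,  0.00471271],
       [-0.98860596,  0.00567939, -0.15041944],
       [ 0.15038787, -0.00563099, -0.98861104]]), 't': array([ -53.33885057,  587.57787357, 1093.3160805 ])}
scene {'camera_matrix': array([[407.95492489,   0.        , 279.09069211],
       [  0.        , 407.95492489, 207.38399693],
       [  0.        ,   0.        ,   1.        ]]), 'R': array([[-0.8960814 , -0.44388839, -0.00110355],
       [-0.37620502,  0.76076322, -0.52887533],
       [ 0.23560116, -0.47350018, -0.84869881]]), 't': array([478.56105341, 280.70351278, 991.25879446])}
```

View pics/top0.png

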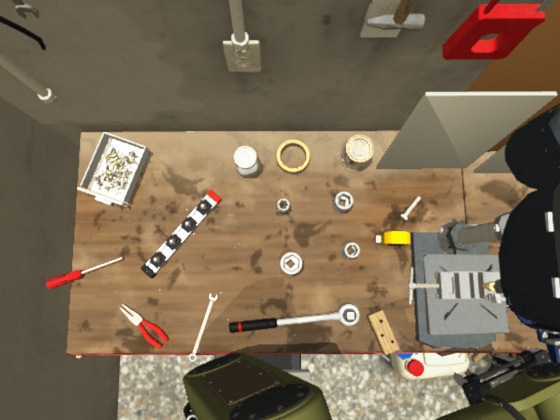

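View pics/scene0.png

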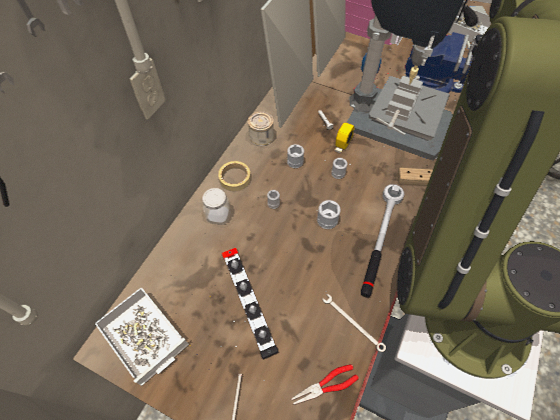

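Top view: rail runs from the red cap (214,197) to the black cap (149,270). Sockets are 22 at (283,206), 27 at (352,250), 34 at (344,201) and 41 at (291,263). The jar is at (245,160) and the tape at (396,238). I'll measure them now.

```bash
cat > h.py <<'E'
import numpy as np, cv2
from scipy.optimize import least_squares
def cloud(p,d,K,R,t):
    v,u=np.indices(d.shape)
    X=np.stack([(u-K[0,2])/K[0,0]*d,(v-K[1,2])/K[1,1]*d,d],-1)
    return (X-t)@R
def px(X,K,R,t):
    c=np.asarray(X)@R.T+t; q=c@K.T; return q[...,:2]/q[...,2:]
def load(n): 
    z=np.load(f"pics/{n}.npz"); return z["p"],z["d"],z["K"],z["R"],z["t"]
def top_circle(C,d,xy,h,r):
    "rim points near xy at height h -> enclosing circle, and known-radius outer fit"
    m=(d>0)&(np.hypot(C[...,0]-xy[0],C[...,1]-xy[1])<r+12)&(abs(C[...,2]-h)<7)
    P=C[m]; c,rr=cv2.minEnclosingCircle(P[:,:2].astype(np.float32))
    return np.round(c,1),round(rr,1),len(P),round(float(np.median(P[:,2])),1)
E
python3 - <<'E'
from h import *
S={"22":((283,206),50,17),"27":((352,250),53,20.5),"34":((344,201),57,24.5),"41":((291,263),62,29)}
seeds={}
for n in ("top0","scene0"):
    p,d,K,R,t=load(n); C=cloud(p,d,K,R,t)
    for k,((u,v),h,r) in S.items():
        if n=="top0":
            ray=R.T@np.linalg.inv(K)@[u,v,1]; o=-R.T@t; seeds[k]=(o+ray*(h-o[2])/ray[2])[:2]
        print(n,k,seeds[k].round(1),*top_circle(C,d,seeds[k],h,r))
    hsv=cv2.cvtColor(p,cv2.COLOR_RGB2HSV)
    if n=="top0":
        a=C[197,214];b=C[270,149];print("red",a.round(1),"black",b.round(1))
        for q in [(160,245),(238,396),(150,359),(155,293)]: print(q,C[q].round(1))
    mid=np.array([(C[...,0]),(C[...,1])]); 
    if n=="top0": ab=(a[:2],b[:2])
    A,B=ab; e=(B-A)/np.linalg.norm(B-A); rel=C[...,:2]-A; s=rel@e; w=rel@[-e[1],e[0]]
    m=(s>-30)&(s<310)&(abs(w)<40)&(C[...,2]>10)&(C[...,2]<50)&(d>0)
    rect=cv2.minAreaRect(C[...,:2][m].astype(np.float32)); print(n,"rail rect",rect,m.sum())
    red=m&((hsv[...,0]<8)|(hsv[...,0]>172))&(hsv[...,1]>150)&(hsv[...,2]>80); print("redc",C[red].mean(0).round(1),red.sum())
    hi=m&(C[...,2]>32)
    nl,lab=cv2.connectedComponents(hi.astype(np.uint8))
    for i in range(1,nl):
        print(" peg blob",C[lab==i].mean(0).round(1),(lab==i).sum(),C[lab==i][:,2].max().round(1))
    big=cv2.resize(p[180:290,130:375] if n=="top0" else p[140:370,200:430],None,fx=3,fy=3,interpolation=cv2.INTER_CUBIC)
    cv2.imwrite(f"pics/{n}c.png",big[:600,:800,::-1])
E
```

```text
top0 22 [591.3 -90.2] [597.8 -89.1] 17.2 67 46.4
top0 27 [ 470.5 -273.5] [ 472.5 -272.6] 20.6 94 49.7
top0 34 [ 603.  -255.7] [ 607.8 -254.9] 24.7 118 54.0
top0 41 [ 436.9 -109.2] [ 438.4 -108.1] 28.9 167 59.4
red [623.6 102.8  14.4] black [421.3 278.7  12.6]
(160, 245) [710.3  11.5  88.8]
(238, 396) [ 501.3 -390.4   61.6]
(150, 359) [ 741.5 -298.7   71.5]
(155, 293) [ 749.  -122.6   -1.1]
top0 rail rect ((523.415283203125, 194.59866333007812), (41.889801025390625, 290.96905517578125), 49.2091064453125) 960
redc [627.9 105.1  14.4] 79
 peg blob [596.  131.3  38.6] 17 45.5
 peg blob [548.6 172.9  38.7] 18 43.0
 peg blob [499.7 214.2  38.4] 18 42.6
 peg blob [451.6 255.9  38.6] 17 43.6
scene0 22 [591.3 -90.2] [595.6 -87.4] 17.5 67 47.0
scene0 27 [ 470.5 -273.5] [ 469.8 -270.6] 22.1 83 50.4
scene0 34 [ 603.  -255.7] [ 604.7 -252. ] 24.7 97 54.4
scene0 41 [ 436.9 -109.2] [ 436.3 -107.3] 30.1 171 60.0
scene0 rail rect ((522.5267944335938, 195.33856201171875), (40.58783721923828, 292.91796875), 49.25937271118164) 1306
redc [625.9 107.5  15.1] 88
 peg blob [593.8 135.   38.2] 22 44.7
 peg blob [545.4 175.9  38.7] 21 43.4
 peg blob [496.5 218.   37.9] 24 44.9
 peg blob [448.1 259.9  38.7] 28 44.5
```

View pics/top0c.png

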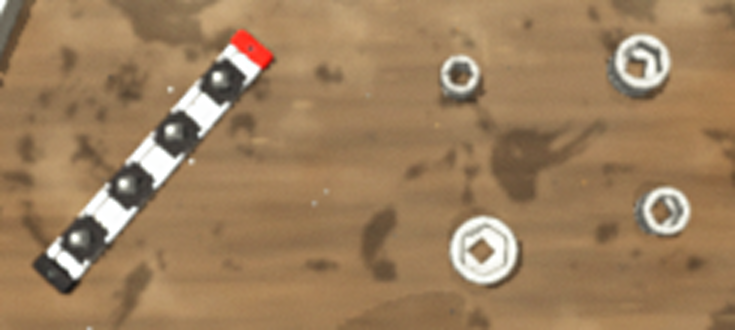

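```bash
cat > go.py <<'E'
import sys, numpy as np
from cell import manip
from scipy.spatial.transform import Rotation as Ro
c=np.array([522.8,195.2]); e=np.array([np.cos(2.43),np.sin(2.43)])
T={f"p{i+1}":c+e*64*(i-1.5) for i in range(4)}
T.update(s22=(596.7,-88.3),s27=(471.2,-271.6),s34=(606.2,-253.5),s41=(437.3,-107.7))
s=manip.read_state(); R=Ro.from_euler("xyz",s["eef_rot"])
print("t",round(s["clock"],2),"pos",s["eef_pos"].round(1),"rot",s["eef_rot"].round(3),"F",s["wrist_force"].round(1),"gap",round(s["finger_gap"],1),"q",s["joints"].round(2))
turn=R.inv()*Ro.from_euler("xyz",[np.pi,0,2.43])
for a in sys.argv[1:]:
    n,z=a.split(","); g=np.array([*T[n],float(z)])
    print(a,g.round(1),"shift",R.inv().apply(g-s["eef_pos"]).round(1),"turn",turn.as_rotvec().round(3))
E
python3 go.py s27,120 s27,14 s41,120
python3 - <<'E'
from h import *
p,d,K,R,t=load("top0");C=cloud(p,d,K,R,t)
for s in np.linspace(0,1,8):
    q=np.array([202,-512])*(1-s)+np.array([471,-272])*s
    m=np.hypot(*(C[...,:2]-q).transpose(2,0,1))<95
    print(q.round(),C[...,2][m&(d>0)].max().round() if m.any() else None)
E
```

```text
t 0.1 pos [ 201.8 -511.4  205. ] rot [-3.141 -0.     0.376] F [-0.1  0.4  0.5] gap 93.6 q [-1.26  0.3   1.52  0.    1.32 -0.07]
s27,120 [ 471.2 -271.6  120. ] shift [ 338.6 -124.1   85.1] turn [-1.000e-03 -1.000e-03 -2.054e+00]
s27,14 [ 471.2 -271.6   14. ] shift [ 338.6 -124.   191.1] turn [-1.000e-03 -1.000e-03 -2.054e+00]
s41,120 [ 437.3 -107.7  120. ] shift [ 367.2 -289.    85.3] turn [-1.000e-03 -1.000e-03 -2.054e+00]
[ 202. -512.] 539.0
[ 240. -478.] 548.0
[ 279. -443.] 548.0
[ 317. -409.] 537.0
[ 356. -375.] 143.0
[ 394. -341.] 143.0
[ 433. -306.] 142.0
[ 471. -272.] 54.0
```

```bash
python3 -m crank '[[90,50,-18,0,0,0,-0.15],[90,96,-35,0,0,0,-0.3],[90,144,-53,0,0,0,-0.45],[90,192,-70,0,0,0,-0.6],[90,240,-88,0,0,0,-0.75],[90,288,-105,0,0,0,-0.9],[90,338.6,-124,0,0,0,-1.05],[90,338.6,-124,0,0,0,-1.2],[90,338.6,-124,0,0,0,-1.35],[90,338.6,-124,0,0,0,-1.5]]' 30; python3 -m crank '[[90,0,0,0,0,0,-0.15],[90,0,0,0,0,0,-0.3],[90,0,0,0,0,0,-0.45],[90,0,0,0,0,0,-0.554],[90,0,0,0,0,0,-0.554],[90,0,0,0,0,0,-0.554]]'; python3 go.py s27,80 s27,14
```

```text
clock: 1.1
eef_pos: [471.6, -271.3, 205.0]
eef_rot: [-3.141, -0.001, 1.883]
wrist_force: [0.1, -0.4, 0.3]
finger_gap: 84.3
finger_force: 0.0
clock: 1.7
eef_pos: [471.2, -271.9, 205.2]
eef_rot: [-3.142, -0.0, 2.426]
wrist_force: [0.0, -0.3, 0.0]
finger_gap: 84.5
finger_force: 0.0
t 1.7 pos [ 471.2 -271.9  205.2] rot [-3.142 -0.     2.426] F [ 0.  -0.3  0. ] gap 84.5 q [-0.59  0.29  1.54  0.    1.32 -1.45]
s27,80 [ 471.2 -271.6   80. ] shift [  0.2   0.2 125.2] turn [-0.    -0.    -0.004]
s27,14 [ 471.2 -271.6   14. ] shift [  0.2   0.2 191.2] turn [-0.    -0.    -0.004]
```

```bash
python3 -m crank '[[90,0,0,50,0,0,0],[90,0,0,100,0,0,0],[90,0,0,145,0,0,0],[90,0,0,175,0,0,0],[90,0,0,191,0,0,0],[90,0,0,191,0,0,0],[20,0,0,191,0,0,0],[20,0,0,191,0,0,0],[20,0,0,191,0,0,0],[20,0,0,191,0,0,0]]' 30; python3 -m crank '[[20,0,0,0,0,0,0],[20,0,0,0,0,0,0],[20,0,0,0,0,0,0],[20,0,0,-10,0,0,0],[20,0,0,-50,0,0,0],[20,0,0,-100,0,0,0],[20,0,0,-115,0,0,0]]'; python3 go.py p2,120 p2,70
```

```text
clock: 2.7
eef_pos: [471.6, -272.2, 15.2]
eef_rot: [3.141, 0.001, 2.43]
wrist_force: [0.2, -0.5, 0.2]
finger_gap: 55.9
finger_force: 0.0
clock: 3.4
eef_pos: [472.6, -272.8, 134.8]
eef_rot: [3.141, 0.006, 2.43]
wrist_force: [-0.7, 1.4, -2.5]
finger_gap: 40.7
finger_force: 30.0
t 3.4 pos [ 472.6 -272.8  134.8] rot [3.141 0.006 2.43 ] F [-0.7  1.4 -2.5] gap 40.7 q [-0.59  0.35  1.62  0.    1.16 -1.45]
p2,120 [547.  174.3 120. ] shift [235.8 387.1  13.6] turn [ 0.001  0.006 -0.   ]
p2,70 [547.  174.3  70. ] shift [236.1 387.1  63.6] turn [ 0.001  0.006 -0.   ]
```

```bash
python3 -m crank '[[20,24,39,0,0,0,0],[20,48,78,0,0,0,0],[20,72,117,0,0,0,0],[20,96,156,0,0,0,0],[20,120,195,0,0,0,0],[20,144,234,0,0,0,0],[20,168,273,0,0,0,0],[20,192,312,0,0,0,0],[20,215,350,0,0,0,0],[20,236,387,10,0,0,0]]'; python3 -m crank '[[20,0,0,0,0,0,0],[20,0,0,0,0,0,0],[20,0,0,0,0,0,0]]'; python3 go.py p2,70
python3 - <<'E'
from cell import manip, optics
import cv2
p,d=optics.camera("wrist"); cv2.imwrite("pics/w1.png",p[:,:,::-1])
E
```

```text
clock: 4.4
eef_pos: [545.8, 177.4, 121.0]
eef_rot: [3.14, 0.001, 2.43]
wrist_force: [0.9, -0.6, -3.0]
finger_gap: 40.8
finger_force: 30.0
clock: 4.7
eef_pos: [545.3, 174.4, 119.8]
eef_rot: [-3.141, 0.0, 2.429]
wrist_force: [-0.3, -0.9, -2.4]
finger_gap: 40.7
finger_force: 30.0
t 4.7 pos [545.3 174.4 119.8] rot [-3.141  0.     2.429] F [-0.3 -0.9 -2.4] gap 40.7 q [ 0.25  0.43  1.55 -0.    1.16 -0.61]
p2,70 [547.  174.3  70. ] shift [-1.3  1.1 49.8] turn [-0.     0.    -0.001]
```

View pics/w1.png

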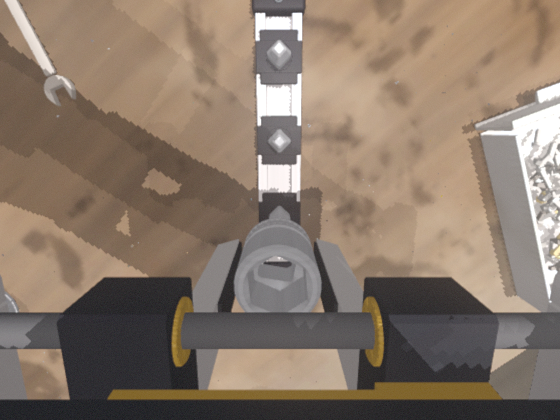

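Socket 27 is between the fingers at (278,275), in line with the pegs in column 279. Lowering it.

```bash
python3 -m crank '[[20,-1.3,1.1,40,0,0,0],[20,-1.3,1.1,60,0,0,0],[20,-1.3,1.1,70,0,0,0],[20,-1.3,1.1,74,0,0,0],[20,-1.3,1.1,74,0,0,0]]' 15; python3 -m crank '[[20,0,0,5,0,0,0],[20,0,0,10,0,0,0],[20,0,0,13,0,0,0],[20,0,0,13,0,0,0]]'; python3 go.py p2,31
```

```text
clock: 5.25
eef_pos: [547.5, 174.8, 46.0]
eef_rot: [3.141, 0.0, 2.429]
wrist_force: [0.5, 0.8, -2.1]
finger_gap: 40.9
finger_force: 15.0
clock: 5.65
eef_pos: [546.9, 175.2, 32.1]
eef_rot: [-3.141, -0.0, 2.43]
wrist_force: [0.0, 0.2, -2.2]
finger_gap: 40.8
finger_force: 15.0
t 5.65 pos [546.9 175.2  32.1] rot [-3.141 -0.     2.43 ] F [ 0.   0.2 -2.2] gap 40.8 q [ 0.25  0.55  1.6  -0.    0.99 -0.61]
p2,31 [547.  174.3  31. ] shift [-0.7 -0.6  1.1] turn [-0. -0. -0.]
```

```bash
python3 -m crank '[[20,0,0,1,0,0,0],[80,0,0,1,0,0,0],[80,0,0,1,0,0,0],[80,0,0,1,0,0,0],[80,0,0,1,0,0,0],[80,0,0,1,0,0,0],[80,0,0,-30,0,0,0],[80,0,0,-70,0,0,0],[80,0,0,-100,0,0,0],[80,0,0,-100,0,0,0]]' 30; python3 go.py s22,130
python3 - <<'E'
from cell import manip, optics
import cv2
p,d=optics.camera("wrist"); cv2.imwrite("pics/w2.png",p[:,:,::-1])
E
```

```text
clock: 6.65
eef_pos: [548.8, 175.7, 136.9]
eef_rot: [3.136, 0.004, 2.43]
wrist_force: [-1.4, 0.2, -0.0]
finger_gap: 75.3
finger_force: 0.0
t 6.65 pos [548.8 175.7 136.9] rot [3.136 0.004 2.43 ] F [-1.4  0.2 -0. ] gap 75.3 q [ 0.25  0.42  1.53  0.    1.19 -0.61]
s22,130 [596.7 -88.3 130. ] shift [-208.6 -168.7    6.7] turn [ 0.006  0.004 -0.   ]
```

View pics/w2.png

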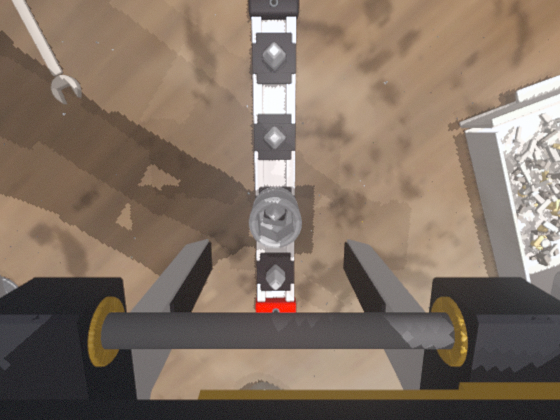

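Socket 27 stands on peg 2, next to the one by the red cap (275,220). On to 22.

```bash
python3 -m crank '[[80,-38,-30,0,0,0,0],[80,-76,-60,0,0,0,0],[80,-114,-90,0,0,0,0],[80,-152,-120,0,0,0,0],[80,-190,-150,0,0,0,0],[80,-209.5,-167,0,0,0,0],[80,-209.5,-167,0,0,0,0],[80,-209.5,-167,0,0,0,0],[80,-209.5,-167,0,0,0,0]]' 30; python3 go.py s22,14
```

```text
clock: 7.6
eef_pos: [596.3, -86.9, 131.8]
eef_rot: [-3.141, -0.001, 2.431]
wrist_force: [-0.6, 0.2, 0.1]
finger_gap: 75.1
finger_force: 0.0
t 7.6 pos [596.3 -86.9 131.8] rot [-3.141e+00 -1.000e-03  2.431e+00] F [-0.6  0.2  0.1] gap 75.1 q [-0.21  0.48  1.45  0.    1.22 -1.07]
s22,14 [596.7 -88.3  14. ] shift [ -1.3  -0.8 117.8] turn [-0.    -0.001  0.001]
```

```bash
python3 -m crank '[[80,-1.2,-0.8,45,0,0,0],[80,-1.2,-0.8,80,0,0,0],[80,-1.2,-0.8,105,0,0,0],[80,-1.2,-0.8,117,0,0,0],[80,-1.2,-0.8,117,0,0,0],[15,-1.2,-0.8,117,0,0,0],[15,-1.2,-0.8,117,0,0,0],[15,-1.2,-0.8,117,0,0,0],[15,-1.2,-0.8,117,0,0,0],[15,-1.2,-0.8,117,0,0,0]]' 30; python3 -m crank '[[15,0,0,0,0,0,0],[15,0,0,0,0,0,0],[15,0,0,0,0,0,0],[15,0,0,-10,0,0,0],[15,0,0,-50,0,0,0],[15,0,0,-100,0,0,0],[15,0,0,-115,0,0,0],[15,0,0,-115,0,0,0],[15,0,0,-115,0,0,0]]'; python3 go.py p1,120
```

```text
clock: 8.6
eef_pos: [597.2, -89.6, 15.8]
eef_rot: [3.141, 0.0, 2.43]
wrist_force: [0.3, 0.7, 0.5]
finger_gap: 38.1
finger_force: 0.0
clock: 9.5
eef_pos: [596.4, -89.4, 129.0]
eef_rot: [-3.141, -0.002, 2.43]
wrist_force: [-0.4, -0.4, -2.6]
finger_gap: 33.3
finger_force: 30.0
t 9.5 pos [596.4 -89.4 129. ] rot [-3.141e+00 -2.000e-03  2.430e+00] F [-0.4 -0.4 -2.6] gap 33.3 q [-0.21  0.49  1.45 -0.    1.21 -1.07]
p1,120 [595.5 132.5 120. ] shift [145.6 167.5   9.1] turn [-0.001 -0.002 -0.   ]
```

```bash
python3 -m crank '[[15,33,38,0,0,0,0],[15,66,76,0,0,0,0],[15,99,114,0,0,0,0],[15,130,150,0,0,0,0],[15,145.6,167.5,0,0,0,0],[15,145.6,167.5,0,0,0,0],[15,145.6,167.5,0,0,0,0],[15,145.6,167.5,0,0,0,0]]'; python3 go.py p1,46
```

```text
clock: 10.3
eef_pos: [595.9, 131.3, 129.2]
eef_rot: [-3.14, -0.001, 2.429]
wrist_force: [-0.6, 0.0, -2.0]
finger_gap: 33.0
finger_force: 30.0
t 10.3 pos [595.9 131.3 129.2] rot [-3.140e+00 -1.000e-03  2.429e+00] F [-0.6  0.  -2. ] gap 33.0 q [ 0.16  0.5   1.42 -0.    1.22 -0.7 ]
p1,46 [595.5 132.5  46. ] shift [ 1.   0.8 83.2] turn [-0.002 -0.001 -0.001]
```

```bash
python3 -m crank '[[15,1,0.8,40,0,0,0],[15,1,0.8,65,0,0,0],[15,1,0.8,79,0,0,0],[15,1,0.8,83,0,0,0],[15,1,0.8,83,0,0,0]]' 15; python3 -m crank '[[15,0,0,5,0,0,0],[15,0,0,10,0,0,0],[15,0,0,13,0,0,0],[15,0,0,13,0,0,0]]'; python3 go.py p1,31
```

```text
clock: 10.8
eef_pos: [596.3, 133.2, 47.7]
eef_rot: [3.142, 0.0, 2.429]
wrist_force: [0.2, 0.2, -1.8]
finger_gap: 33.5
finger_force: 15.0
clock: 11.2
eef_pos: [595.8, 133.7, 34.2]
eef_rot: [-3.141, -0.0, 2.43]
wrist_force: [0.5, 1.2, -2.8]
finger_gap: 33.5
finger_force: 15.0
t 11.2 pos [595.8 133.7  34.2] rot [-3.141 -0.     2.43 ] F [ 0.5  1.2 -2.8] gap 33.5 q [ 0.16  0.62  1.49 -0.    1.04 -0.7 ]
p1,31 [595.5 132.5  31. ] shift [-0.5 -1.1  3.2] turn [-0. -0. -0.]
```

```bash
python3 -m crank '[[15,0,0,2,0,0,0],[15,0,0,2,0,0,0],[80,0,0,2,0,0,0],[80,0,0,2,0,0,0],[80,0,0,2,0,0,0],[80,0,0,2,0,0,0],[80,0,0,2,0,0,0],[80,0,0,-30,0,0,0],[80,0,0,-70,0,0,0],[80,0,0,-100,0,0,0]]' 30; python3 -m crank '[[95,-6,-48,0,0,0,0],[95,-12,-96,0,0,0,0],[95,-18,-144,0,0,0,0],[95,-24,-192,0,0,0,0],[95,-30,-240,0,0,0,0],[95,-37,-285,0,0,0,0],[95,-37,-285,0,0,0,0],[95,-37,-285,0,0,0,0],[95,-37,-285,0,0,0,0]]' 30; python3 go.py s41,16
```

```text
clock: 12.2
eef_pos: [596.2, 133.7, 136.7]
eef_rot: [3.14, 0.001, 2.43]
wrist_force: [-0.1, -0.3, -0.2]
finger_gap: 75.4
finger_force: 0.0
clock: 13.1
eef_pos: [438.3, -105.6, 134.5]
eef_rot: [3.141, 0.0, 2.431]
wrist_force: [0.5, 0.0, 0.3]
finger_gap: 89.3
finger_force: 0.0
t 13.1 pos [ 438.3 -105.6  134.5] rot [3.141 0.    2.431] F [0.5 0.  0.3] gap 89.3 q [-0.32  0.16  1.87  0.    1.11 -1.18]
s41,16 [ 437.3 -107.7   16. ] shift [ -0.5  -2.3 118.5] turn [0.    0.    0.001]
```

```bash
python3 -m crank '[[95,-0.5,-2.3,45,0,0,0],[95,-0.5,-2.3,80,0,0,0],[95,-0.5,-2.3,106,0,0,0],[95,-0.5,-2.3,118,0,0,0],[95,-0.5,-2.3,118,0,0,0],[45,-0.5,-2.3,118,0,0,0],[45,-0.5,-2.3,118,0,0,0],[45,-0.5,-2.3,118,0,0,0],[45,-0.5,-2.3,118,0,0,0],[45,-0.5,-2.3,118,0,0,0]]' 45; python3 -m crank '[[45,0,0,0,0,0,0],[45,0,0,0,0,0,0],[45,0,0,0,0,0,0],[45,0,0,-10,0,0,0],[45,0,0,-50,0,0,0],[45,0,0,-100,0,0,0],[45,0,0,-115,0,0,0],[45,0,0,-115,0,0,0],[45,0,0,-115,0,0,0]]'; python3 go.py p4,120
```

```text
clock: 14.1
eef_pos: [437.1, -108.4, 17.0]
eef_rot: [3.141, 0.001, 2.43]
wrist_force: [1.1, 1.9, 5.6]
finger_gap: 57.8
finger_force: 45.0
clock: 15.0
eef_pos: [436.0, -108.2, 130.6]
eef_rot: [-3.141, -0.001, 2.43]
wrist_force: [-1.1, -0.4, -6.9]
finger_gap: 57.2
finger_force: 45.0
t 15.0 pos [ 436.  -108.2  130.6] rot [-3.141e+00 -1.000e-03  2.430e+00] F [-1.1 -0.4 -6.9] gap 57.2 q [-0.32  0.16  1.88 -0.    1.1  -1.18]
p4,120 [450.1 257.9 120. ] shift [228.4 286.4  10.7] turn [-0.001 -0.001 -0.   ]
```

```bash
python3 -m crank '[[45,30,38,0,0,0,0],[45,60,76,0,0,0,0],[45,90,114,0,0,0,0],[45,120,152,0,0,0,0],[45,150,190,0,0,0,0],[45,180,228,0,0,0,0],[45,208,261,0,0,0,0],[45,228.4,286.4,0,0,0,0],[45,228.4,286.4,0,0,0,0],[45,228.4,286.4,0,0,0,0]]'; python3 -m crank '[[45,0,0,0,0,0,0],[45,0,0,0,0,0,0]]'; python3 go.py p4,48
```

```text
clock: 16.0
eef_pos: [449.8, 257.6, 129.3]
eef_rot: [-3.138, -0.001, 2.431]
wrist_force: [0.8, -0.3, -7.1]
finger_gap: 57.7
finger_force: 45.0
clock: 16.2
eef_pos: [450.8, 256.7, 130.9]
eef_rot: [-3.141, -0.0, 2.429]
wrist_force: [0.4, 0.3, -6.7]
finger_gap: 57.3
finger_force: 45.0
t 16.2 pos [450.8 256.7 130.9] rot [-3.141 -0.     2.429] F [ 0.4  0.3 -6.7] gap 57.3 q [ 0.45  0.31  1.69 -0.    1.14 -0.41]
p4,48 [450.1 257.9  48. ] shift [ 1.2  0.5 82.9] turn [-0.001 -0.    -0.001]
```

```bash
python3 -m crank '[[45,1,0.5,40,0,0,0],[45,1,0.5,65,0,0,0],[45,1,0.5,79,0,0,0],[45,1,0.5,83,0,0,0],[45,1,0.5,83,0,0,0]]' 30; python3 -m crank '[[45,0,0,5,0,0,0],[45,0,0,10,0,0,0],[45,0,0,13,0,0,0],[45,0,0,13,0,0,0]]'; python3 go.py p4,32.5
```

```text
clock: 16.7
eef_pos: [450.8, 258.6, 48.8]
eef_rot: [3.141, 0.0, 2.429]
wrist_force: [-0.1, 0.9, -5.6]
finger_gap: 57.7
finger_force: 30.0
clock: 17.1
eef_pos: [450.3, 258.7, 35.2]
eef_rot: [-3.141, -0.0, 2.43]
wrist_force: [-0.4, 0.1, -5.6]
finger_gap: 57.8
finger_force: 30.0
t 17.1 pos [450.3 258.7  35.2] rot [-3.141 -0.     2.43 ] F [-0.4  0.1 -5.6] gap 57.8 q [ 0.45  0.44  1.76  0.    0.94 -0.41]
p4,32.5 [450.1 257.9  32.5] shift [-0.4 -0.7  2.7] turn [-0. -0. -0.]
```

```bash
python3 -m crank '[[45,0,0,2,0,0,0],[45,0,0,2,0,0,0],[95,0,0,2,0,0,0],[95,0,0,2,0,0,0],[95,0,0,2,0,0,0],[95,0,0,2,0,0,0],[95,0,0,2,0,0,0],[95,0,0,-30,0,0,0],[95,0,0,-70,0,0,0],[95,0,0,-98,0,0,0]]' 30; python3 -m crank '[[95,-40,-25,0,0,0,0],[95,-82,-51,0,0,0,0],[95,-124,-77,0,0,0,0],[95,-166,-103,0,0,0,0],[95,-208,-130,0,0,0,0],[95,-250,-157,0,0,0,0],[95,-292,-184,0,0,0,0],[95,-334,-211,0,0,0,0],[95,-376,-238,0,0,0,0],[95,-416,-263,0,0,0,0]]' 45;  python3 -m crank '[[95,-36,-23,0,0,0,0],[95,-36,-23,0,0,0,0],[95,-36,-23,0,0,0,0],[95,-36,-23,0,0,0,0]]'; python3 go.py s34,16
```

```text
clock: 18.1
eef_pos: [450.7, 258.9, 135.8]
eef_rot: [3.14, 0.001, 2.43]
wrist_force: [-0.5, -0.3, 0.7]
finger_gap: 88.9
finger_force: 0.0
clock: 19.1
eef_pos: [593.8, -214.5, 133.5]
eef_rot: [3.142, 0.0, 2.429]
wrist_force: [0.3, 0.4, -0.0]
finger_gap: 89.5
finger_force: 0.0
clock: 19.5
eef_pos: [605.7, -252.1, 133.4]
eef_rot: [3.142, -0.0, 2.431]
wrist_force: [-0.1, 0.3, 0.2]
finger_gap: 89.5
finger_force: 0.0
t 19.5 pos [ 605.7 -252.1  133.4] rot [ 3.142 -0.     2.431] F [-0.1  0.3  0.2] gap 89.5 q [-0.45  0.6   1.27  0.    1.28 -1.31]
s34,16 [ 606.2 -253.5   16. ] shift [ -1.3  -0.8 117.4] turn [ 0.    -0.     0.001]
```

```bash
python3 -m crank '[[95,-1.3,-0.8,45,0,0,0],[95,-1.3,-0.8,80,0,0,0],[95,-1.3,-0.8,105,0,0,0],[95,-1.3,-0.8,117,0,0,0],[95,-1.3,-0.8,117,0,0,0],[35,-1.3,-0.8,117,0,0,0],[35,-1.3,-0.8,117,0,0,0],[35,-1.3,-0.8,117,0,0,0],[35,-1.3,-0.8,117,0,0,0],[35,-1.3,-0.8,117,0,0,0]]' 40; python3 -m crank '[[35,0,0,0,0,0,0],[35,0,0,0,0,0,0],[35,0,0,0,0,0,0],[35,0,0,-10,0,0,0],[35,0,0,-50,0,0,0],[35,0,0,-100,0,0,0],[35,0,0,-120,0,0,0],[35,0,0,-120,0,0,0],[35,0,0,-120,0,0,0]]'; python3 go.py p3,125
```

```text
clock: 20.5
eef_pos: [606.4, -254.6, 16.8]
eef_rot: [3.141, 0.0, 2.43]
wrist_force: [0.3, 0.3, 0.1]
finger_gap: 52.8
finger_force: 0.0
clock: 21.4
eef_pos: [605.8, -254.3, 135.2]
eef_rot: [-3.141, -0.002, 2.43]
wrist_force: [-0.3, -0.3, -4.5]
finger_gap: 48.3
finger_force: 40.0
t 21.4 pos [ 605.8 -254.3  135.2] rot [-3.141e+00 -2.000e-03  2.430e+00] F [-0.3 -0.3 -4.5] gap 48.3 q [-0.45  0.6   1.26  0.    1.29 -1.31]
p3,125 [498.6 216.1 125. ] shift [388.4 286.1  10.7] turn [-0.    -0.002 -0.   ]
```

```bash
python3 -m crank '[[35,40,29,0,0,0,0],[35,80,59,0,0,0,0],[35,120,88,0,0,0,0],[35,160,118,0,0,0,0],[35,200,147,0,0,0,0],[35,240,177,0,0,0,0],[35,280,206,0,0,0,0],[35,320,236,0,0,0,0],[35,358,264,0,0,0,0],[35,388.4,286.1,0,0,0,0]]'; python3 -m crank '[[35,0,0,0,0,0,0],[35,0,0,0,0,0,0],[35,0,0,0,0,0,0]]'; python3 go.py p3,48
python3 - <<'E'
from cell import manip, optics
import cv2
p,d=optics.camera("wrist"); cv2.imwrite("pics/w3.png",p[:,:,::-1])
E
```

```text
clock: 22.4
eef_pos: [497.2, 217.8, 134.3]
eef_rot: [-3.138, -0.002, 2.431]
wrist_force: [1.3, 0.5, -3.0]
finger_gap: 48.5
finger_force: 40.0
clock: 22.7
eef_pos: [498.8, 214.9, 135.2]
eef_rot: [-3.14, -0.001, 2.429]
wrist_force: [0.8, -1.4, -3.4]
finger_gap: 48.6
finger_force: 40.0
t 22.7 pos [498.8 214.9 135.2] rot [-3.140e+00 -1.000e-03  2.429e+00] F [ 0.8 -1.4 -3.4] gap 48.6 q [ 0.34  0.35  1.62 -0.    1.17 -0.52]
p3,48 [498.6 216.1  48. ] shift [ 0.9  0.9 87.2] turn [-0.002 -0.001 -0.001]
```

View pics/w3.png

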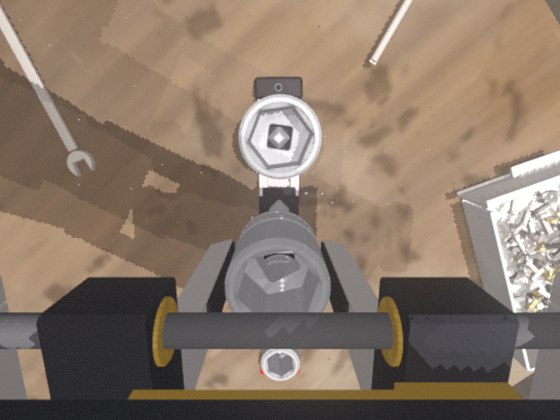

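Socket 41 is down on peg 4 with the peg tip centred in its hole (280,137), and 22 shows at (280,362). Socket 34, at (279,280), is in line with the rail, so I'm lowering it.

```bash
python3 -m crank '[[35,0.9,0.9,45,0,0,0],[35,0.9,0.9,70,0,0,0],[35,0.9,0.9,83,0,0,0],[35,0.9,0.9,87,0,0,0],[35,0.9,0.9,87,0,0,0]]' 25; python3 -m crank '[[35,0,0,5,0,0,0],[35,0,0,10,0,0,0],[35,0,0,13,0,0,0],[35,0,0,15,0,0,0],[35,0,0,15,0,0,0]]'; python3 go.py p3,32.5
```

```text
clock: 23.25
eef_pos: [499.4, 216.8, 49.8]
eef_rot: [3.141, 0.0, 2.429]
wrist_force: [-1.4, 0.1, -3.0]
finger_gap: 48.9
finger_force: 25.0
clock: 23.75
eef_pos: [498.9, 217.1, 34.3]
eef_rot: [-3.141, -0.0, 2.43]
wrist_force: [-0.8, -0.5, -3.6]
finger_gap: 48.8
finger_force: 25.0
t 23.75 pos [498.9 217.1  34.3] rot [-3.141 -0.     2.43 ] F [-0.8 -0.5 -3.6] gap 48.8 q [ 0.34  0.49  1.69  0.    0.96 -0.52]
p3,32.5 [498.6 216.1  32.5] shift [-0.4 -1.   1.8] turn [-0. -0. -0.]
```

```bash
python3 -m crank '[[35,0,0,1,0,0,0],[35,0,0,1,0,0,0],[90,0,0,1,0,0,0],[90,0,0,1,0,0,0],[90,0,0,1,0,0,0],[90,0,0,1,0,0,0],[90,0,0,1,0,0,0],[90,0,0,-30,0,0,0],[90,0,0,-70,0,0,0],[90,0,0,-110,0,0,0]]' 30; python3 -m crank '[[90,-40,-25,0,0,0,0],[90,-80,-50,0,0,0,0],[90,-120,-75,0,0,0,0],[90,-160,-100,0,0,0,0],[90,-200,-125,0,0,0,0],[90,-240,-150,0,0,0,0],[90,-240,-150,0,0,0,0],[90,-240,-150,0,0,0,0]]'
python3 - <<'E'
from h import *
from cell import optics
c0=np.array([522.8,195.2]); e=np.array([np.cos(2.43),np.sin(2.43)])
for n in ("top","scene"):
    p,d=optics.camera(n); c=optics.calibration(n); C=cloud(p,d,c["camera_matrix"],np.array(c["R"]),c["t"])
    for i,(h,r) in enumerate([(50,17),(53,20.5),(57,24.5),(62,29)]):
        q=c0+e*64*(i-1.5); print(n,q.round(1),*top_circle(C,d,q,h+16,r))
    cv2.imwrite(f"pics/{n}9.png",p[:,:,::-1])
E
```

```text
clock: 24.75
eef_pos: [498.7, 217.0, 145.7]
eef_rot: [-3.141, -0.0, 2.43]
wrist_force: [0.3, 0.6, -0.2]
finger_gap: 84.4
finger_force: 0.0
clock: 25.55
eef_pos: [582.6, -53.9, 144.1]
eef_rot: [-3.141, -0.001, 2.428]
wrist_force: [0.2, 0.6, -0.7]
finger_gap: 84.4
finger_force: 0.0
top [595.5 132.5] [596.3 133.4] 17.0 68 63.2
top [547.  174.3] [548.5 174.4] 20.6 95 66.0
top [498.6 216.1] [495.1 220.6] 30.7 130 69.9
top [450.1 257.9] [452.1 258.3] 29.5 174 74.9
scene [595.5 132.5] [593.9 134.7] 17.3 85 63.9
scene [547.  174.3] [546.5 176. ] 20.7 131 66.8
scene [498.6 216.1] [493.3 218.6] 29.9 177 70.8
scene [450.1 257.9] [454.1 254.3] 35.6 256 76.0
```

View pics/scene9.png

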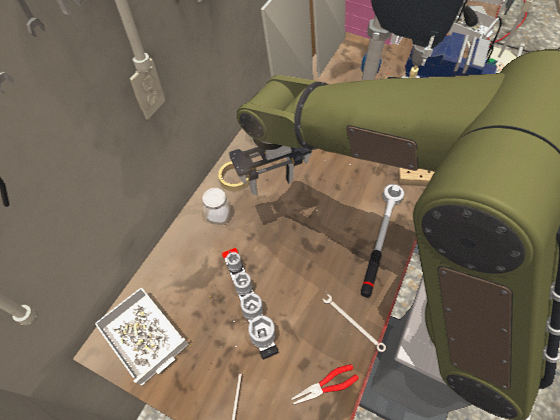

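The scene view shows all four sockets on the rail in order, from (233,260) to (262,332). Their rim heights are the bench values plus 16 mm, so all four are seated. The jar, at (214,205), is untouched.

```bash
python3 -c "
from cell import manip
print(manip.sign_off())"
```

```text
the job is handed in; nothing more can be done
None
```

All four sockets are fully down on their pegs in order of size from the red cap, checked with both cameras, and the job was handed in at about 26 s of the 104 s limit; the sign-off returned no verdict.

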